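Free the jammed spacer plate from the gel casting box

TASK

The orange spacer plate is jammed in one of the three slots of the grey gel casting box. Push the box's sliding retaining bar away by its black tab, to the far stop, pull the spacer straight up by the edge that stands out of its slot, and lower it into the white rinse tray without dropping it, then let go of it there (standing or lying). Leave both white cassettes in their slots and do not disturb the bottle and the beaker.

Things in the scene. Friction and masses are not known exactly. Their poses are not given: they have to be found in the camera images.
- caster: grey gel casting box, fixed, 96 (x) x 160 (y) x 65 mm high, plus 10 mm wide rails at both y ends, flush with the deck, reaching to x = +82 mm. Origin: centre of its underside on the bench; z up; +x is the way the bar slides open (roughly away from the robot). Flat deck at z = 65 mm. Three slots 67 mm long (x), 17 mm wide, centred at x = 0, y = -45, 0, +45 mm, floor at z = 8 mm
- bar (a joint): sliding steel retaining bar: travel in m along the box's +x, 0 = over the middle of the slots, 0.065 = at the far stop (open); starts at 0 to 0.015. Stays where left, about 3 N to push. 14 mm (x) x 180 mm (y) x 10 mm thick, underside 87 mm above the bench, 4 mm over the spacer, which it blocks until slid away
- bar_tab (a point): centre of the face to push on (the box's -x side) of the black upright tab in the middle of the bar; tab 44 mm wide (y), 8 mm thick (x), from the bar's top at z = 97 mm up to z = 128 mm; this point is 113 mm above the bench and, with the bar at the far stop, at x = +61 mm of the box. Frame parallel to the box's
- spacer: orange plate 64 (x) x 10 (y, the direction to grip) x 75 mm (z), about 60 g; origin: centre of its underside. Starts upright on a slot floor, 18 mm of it bare above the deck on both faces (top edge 83 mm above the bench), its centre 3.5 mm to -y of the slot's, as a sprung pad (about 4 N) presses it to the slot's -y wall; drawing it up takes about 5 to 10 N
- spacer_mid (a point): centre of the spacer plate
- spacer_top (a point): middle of the spacer's top edge, 75 mm above its underside
- cassette_a: a 64 x 10 x 56 mm white gel cassette (thin blue line on its top edge, 80 g) standing in a slot of the casting box, its top edge 1 mm below the deck; origin: centre of its underside, x along its 64 mm width, y across its 10 mm thickness. Must stay in its slot
- cassette_b: a 64 x 10 x 56 mm white gel cassette (thin blue line on its top edge, 80 g) standing in a slot of the casting box, its top edge 1 mm below the deck; origin: centre of its underside, x along its 64 mm width, y across its 10 mm thickness. Must stay in its slot
- tray: white open rinse tray, fixed to the bench, outside 120 (x) x 150 (y) x 45 mm high, walls and floor 5 mm thick; origin: centre of its underside, z up
- bottle: small laboratory bottle with blue cap and pink contents, 52 x 53 x 98 mm, loose, bystander; origin: centre of its underside
- beaker: clear beaker, 54 mm wide, 68 mm high, loose, bystander; origin: centre of its underside

How it is judged:
By the outcome, as a careful person would: the job done as asked, in the order asked, and still so for the second after the job is handed in, with the robot touching nothing.
It also fails if it takes over 54 s, if anything falls off the work surface, if the arm or the gripper's body presses on something with over 40 N, if the wrist force passes 120 N, or if a joint passes its speed limit or range.

ROBOT

A 7-joint arm with a two-finger parallel gripper is mounted at the origin on the work surface; the furniture and walls round the work are solid. World frame = base frame: x ahead of the robot, y to its left, z up, the work surface at z = 0. Lengths are in m, angles in rad, forces in N, time in s.
With the tool pointing down it reaches from about 0.4 to 0.85 m from the base axis. Payload 10.4 kg.
Tool frame: the origin (TCP) lies midway between the tips of the shut fingers; the grasp point (between the pads) lies 19 mm behind it; z points along the fingers, y is the line along which they close (so a half turn about z gives the same grasp; the last joint's range is limited). The gripper opens to 87 mm and grips with 3 to 60 N. Pads are 19 mm wide; open, the fingers measure 117 mm over their backs; the gripper's body (75 mm by 190 mm) begins 51 mm behind the grasp point.
Start: joints at [-0.023, 0.332, -0.065, 1.46, 0.022, 1.35, -0.088], TCP at [0.625, 0, 0.194] pointing down, gripper open.
Joint ranges: [-2.6, 2.6], [-0.5, 2.12], [-1.47, 1.34], [0.16, 2.42], [-1.27, 4.41], [0.06, 2.06], [-2.6, 2.6]. Speed limits (rad/s): [2.22, 2.22, 2.79, 2.79, 3.14, 3.14, 3.14].

INTERFACE

Orientations are given as a unit quaternion [x, y, z, w].
In Python, from bench import r gives the robot as it stands.
- The arm moves only by the tool apply_moves, never from a script. Its argument "steps" is a list of rows, each a list of 7 numbers: the turn, a rotation vector about the tool's x, y, z in rad, then the shift along the tool's x, y, z in mm, then the opening, from -1 (shut) to 1 (fully open). In form: [[ax, ay, az, x, y, z, claw], ...]. A call has 1 to 20 rows; each row is the pose to reach, as a shift and turn from the pose commanded when the call began, along the tool's axes at that moment; what a row does not reach only later rows make up. A row lasts 1/12 s, in which the tool goes at most 41.7 mm and 7.16 degrees, less where a joint would pass 70% of its speed; a pose out of reach is approached as far as the arm can. A call with a gripper value outside its range is refused whole. The fingers move at their own pace and stop on an object; "force" is the grip in N (left out, the last holds). Time passes only in rows, so rows that repeat a pose let the fingers close. It gives the time, the measured TCP pose, the force, the opening and the grip force at its end, in the units of the state.
- r.read_state(): the state, without advancing time (a new reading comes with each control period).
- r.camera(name): name is "scene" or "side" or "wrist"; returns a dict with "pixels" (420x560x3 uint8, red, green, blue), "z_map" (420x560 float32, m along the optical axis (not along the pixel's ray), 0 where there is no reading), "fovy" (degrees; the focal length in pixels is half the picture's height over the tangent of half this angle, whatever the lens; pixels are square), "cx", "cy" (the principal point, pixels), "position" and "orientation" of the camera in the world. Camera axes: x right, y down, z forward; pixel columns grow to the right and rows downward; lengths in m; the calibration is good to about 2 mm. A picture is of the moment at which its call begins.
- r.close_job(): hands the job in; it is judged then, once.
The state is a dict: "time": time; "joint_positions": joint angles; "joint_vel": joint speeds; "joint_torque": joint torques, N m; "ee_pos": TCP position; "eef_rot": TCP orientation; "ft_force": force on the tool from outside, world axes, zero at the start; "torque": the same for the moment, N m; "width": finger opening in m; "grip_force": force on a finger pad.
Only numpy, scipy, OpenCV 4.12 (cv2) and the standard library are available. Lean on these libraries where they do the work, as an engineer would, in place of code of your own. Each camera call takes 0.05 s, during which the arm holds its last target. There are 200 camera calls.

## Working session

There is one attempt and no reset: what is moved stays moved. The work goes in short steps, Python scripts to look and compute and a tool call to move; the robot and the scene stay as the last step left them, time stands still between calls to the robot, and variables do not carry over. Pictures are saved under pics/ and viewed, at most 10 in all, crops included, and the job is handed in when it is done.

Besides the shell and the picture viewer there is one more tool, called after ">>>" as name(argument=value, ...), one argument or row to a line, values as JSON. apply_moves: Moves the arm, as the interface text tells. Its arguments: {"type":"object","properties":{"steps":{"type":"array","items":{"type":"array","items":{"type":"number"}}},"force":{"type":"number"}},"required":["steps"]}

```bash
mkdir -p pics; ls
cat > h.py <<'E'
import numpy as np, cv2
from scipy.spatial.transform import Rotation as R
from bench import r
def cam(n):
    c=r.camera(n); c['f']=210/np.tan(np.radians(c['fovy'])/2); c['R']=R.from_quat(c['orientation']).as_matrix(); c['p']=np.array(c['position']); return c
def pts(c):
    v,u=np.mgrid[:420,:560]; z=c['z_map']
    P=np.stack([(u-c['cx'])/c['f']*z,(v-c['cy'])/c['f']*z,z],-1)
    return P@c['R'].T+c['p']
def ray(c,u,v,h):
    d=c['R']@np.array([(u-c['cx'])/c['f'],(v-c['cy'])/c['f'],1]); return c['p']+d*(h-c['p'][2])/d[2]
def save(c,n): cv2.imwrite('pics/'+n,c['pixels'][:,:,::-1])
E
python3 - <<'E'
from h import *
ims=[]
for n in ['scene','side','wrist']:
    c=cam(n); save(c,n+'0.png'); print(n,c['p'].round(3),c['R'][:,2].round(2),c['fovy'],(c['z_map']>0).mean())
    np.savez(n+'0.npz',P=pts(c),I=c['pixels'])
s=r.read_state(); print(s['ee_pos'],s['eef_rot'],s['time'])
E
```

```text
pics
scene [ 0.178 -0.594  0.824] [ 0.28  0.63 -0.73] 51.17908702379687 0.995875850340136
side [0.349 0.469 0.861] [ 0.13 -0.49 -0.86] 53.41705352337939 0.9521258503401361
wrist [0.625 0.07  0.383] [-0.   -0.26 -0.97] 71.56112396863602 0.9759651360544218
[6.24654429e-01 2.39498735e-05 1.92911975e-01] [ 7.07082400e-01  7.07130924e-01 -4.21480273e-04 -3.97072374e-04] 0.15
```

View pics/scene0.png

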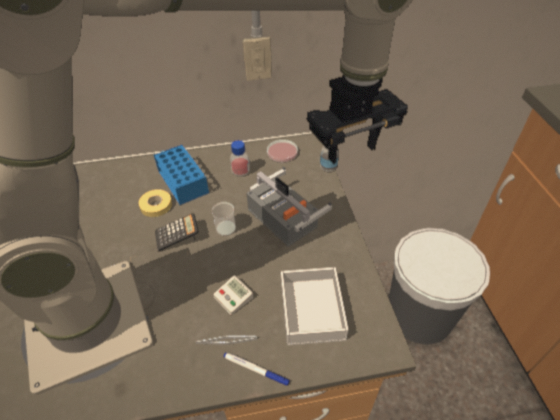

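View pics/side0.png

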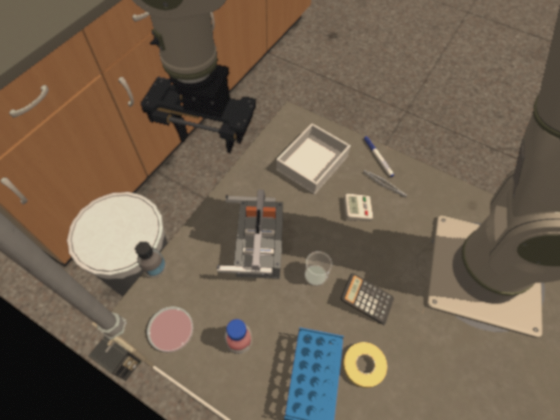

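The scene view shows the box near (285,208) with the orange spacer at (293,212), the black tab at (282,185) and the tray at (313,305). In the side view the spacer is at (260,213), the bar at (260,230) and the tray at (314,157). The spacer is in the slot nearest the tray. I'll measure from both views.

Run:
```python
from h import *
for n in ['scene','side','wrist']:
    d=np.load(n+'0.npz'); P=d['P']; hsv=cv2.cvtColor(d['I'],cv2.COLOR_RGB2HSV)
    H,S,V=[hsv[...,i].astype(int) for i in range(3)]
    ok=(P[...,2]>0.02)&(P[...,2]<0.14)&(P[...,0]>.3)&(P[...,0]<.95)&(abs(P[...,1])<.5)
    print(n,'table z',np.median(P[...,2][(abs(P[...,2])<.01)]))
    o=ok&(S>130)&((H<14))&(V>80)&(P[...,2]>.06)
    n_,L,st,ce=cv2.connectedComponentsWithStats(o.astype(np.uint8))
    for i in range(1,n_):
        if st[i,4]>8: q=P[L==i]; print(' orange',st[i],q.mean(0).round(4),q.min(0).round(4),q.max(0).round(4))
    m=ok&(abs(P[...,2]-.065)<.004)&(S<80)
    n_,L,st,ce=cv2.connectedComponentsWithStats(m.astype(np.uint8))
    for i in range(1,n_):
        if st[i,4]>40:
            q=P[L==i]; print(' deck',st[i],q.mean(0).round(4),cv2.minAreaRect((q[:,:2]*1000).astype(np.float32)))
    m=ok&(abs(P[...,2]-.045)<.006)&(S<60)&(V>120)
    n_,L,st,ce=cv2.connectedComponentsWithStats(m.astype(np.uint8))
    for i in range(1,n_):
        if st[i,4]>60:
            q=P[L==i]; print(' tray',st[i],q.mean(0).round(4),cv2.minAreaRect((q[:,:2]*1000).astype(np.float32)))
    m=ok&(abs(P[...,2]-.097)<.004)
    n_,L,st,ce=cv2.connectedComponentsWithStats(m.astype(np.uint8))
    for i in range(1,n_):
        if st[i,4]>40:
            q=P[L==i]; print(' bar',st[i],q.mean(0).round(4),cv2.minAreaRect((q[:,:2]*1000).astype(np.float32)))
    m=ok&(P[...,2]>.105)&(V<60)
    n_,L,st,ce=cv2.connectedComponentsWithStats(m.astype(np.uint8))
    for i in range(1,n_):
        if st[i,4]>15:
            q=P[L==i]; print(' tab',st[i],q.mean(0).round(4),q.max(0).round(3),cv2.minAreaRect((q[:,:2]*1000).astype(np.float32)))
c=[]
for n in ['scene','side']:
    I=cv2.imread(f'pics/{n}0.png'); x,y=(245,160) if n=='scene' else (205,180)
    c.append(cv2.resize(I[y:y+100,x:x+90],(390,433),interpolation=cv2.INTER_CUBIC))
cv2.imwrite('pics/crop.png',np.hstack(c))
```

```text
scene table z -0.0006865560707159379
 orange [300 200   6   7  25] [0.5315 0.0393 0.0788] [0.5236 0.0328 0.0635] [0.5433 0.0598 0.0838]
 orange [284 207  15  13 109] [0.49   0.0268 0.0766] [0.4734 0.0176 0.0628] [0.5126 0.0511 0.0888]
 deck [161 115 146  21 330] [0.5033 0.4238 0.0651] ((507.59295654296875, 423.71337890625), (12.36884593963623, 426.12200927734375), 75.06999206542969)
 deck [268 168  18  15  79] [0.5239 0.1717 0.0645] ((524.187744140625, 173.612060546875), (56.435394287109375, 22.54140853881836), 31.53400421142578)
 deck [ 246  182   86   48 1238] [0.4846 0.0652 0.0643] ((510.3209533691406, 83.0274429321289), (132.79055786132812, 181.766357421875), 14.409256935119629)
 deck [289 187  15  15  96] [0.5323 0.0846 0.0645] ((531.0930786132812, 88.0892333984375), (19.158992767333984, 54.526161193847656), 16.789661407470703)
 deck [212 202  22  18  86] [0.354  0.1237 0.0649] ((352.1690673828125, 118.0793228149414), (52.9295768737793, 43.04584884643555), 23.20573616027832)
 tray [214 207  19   8  66] [0.3589 0.1328 0.0456] ((357.9930114746094, 130.2538604736328), (18.164569854
[... 3243 characters left out ...]
(53.48018264770508, 45.798648834228516), 78.01740264892578)
 tray [ 47  80  13  33 246] [0.3793 0.1099 0.0449] ((378.4846496582031, 109.73406219482422), (33.396724700927734, 7.235845565795898), 81.91773986816406)
 tray [186 295  14  33 122] [ 0.511  -0.1549  0.0441] ((508.79290771484375, -156.08895874023438), (50.024269104003906, 8.977605819702148), 70.13705444335938)
 bar [ 100   18   83  195 2613] [0.4966 0.0881 0.0962] ((497.44732666015625, 80.6277084350586), (14.483410835266113, 180.19386291503906), 14.402527809143066)
 tab [118  96  33  51 872] [0.5002 0.0796 0.1204] [0.506 0.101 0.13 ] ((498.0859680175781, 79.91443634033203), (8.002206802368164, 42.239078521728516), 14.021971702575684)
```

View pics/crop.png

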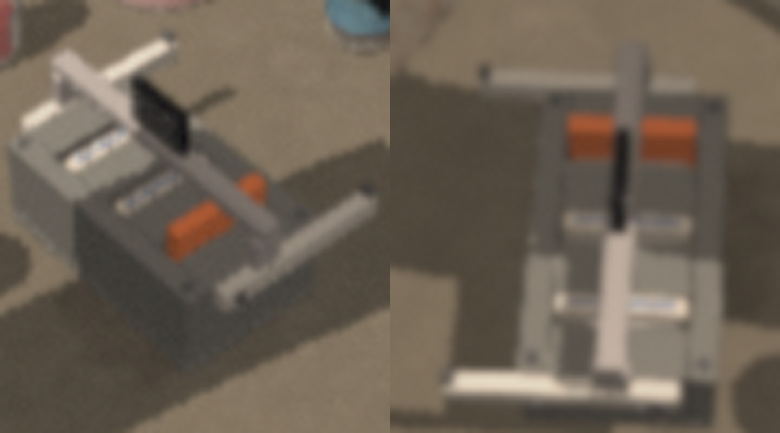

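View pics/wrist0.png

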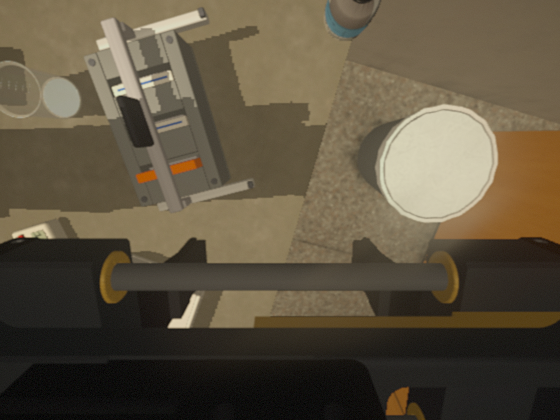

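The three views agree: box yaw is 14.35°, its origin is about (0.4954, 0.0804), the bar is about 2 mm open, and the spacer is at box y = -48.5 mm. That puts the spacer top at (0.5074, 0.0334). First I move behind the tab with the fingers shut.

>>> apply_moves(
  steps=[
    [0,0,0.12,6,-14,0,-1],
    [0,0,0.24,12,-28,0,-1],
    [0,0,0.36,18,-42,0,-1],
    [0,0,0.48,24,-56,0,-1],
    [0,0,0.6,30,-70,0,-1],
    [0,0,0.72,36,-84,0,-1],
    [0,0,0.84,42,-98,0,-1],
    [0,0,0.96,48,-112,0,-1],
    [0,0,1.08,54,-126,0,-1],
    [0,0,1.2,60,-140,0,-1],
    [0,0,1.32,66,-154,0,-1],
    [0,0,1.32,70.5,-168,0,-1],
    [0,0,1.32,70.5,-168,0,-1],
    [0,0,1.32,70.5,-168,0,-1],
    [0,0,1.32,70.5,-168,0,-1],
    [0,0,1.32,70.5,-168,0,-1],
  ],
)

```text
time: 1.48
ee_pos: [0.4576, 0.0701, 0.1935]
eef_rot: [0.992, 0.125, 0.0, 0.0]
ft_force: [0.2, -0.1, 0.7]
width: 0.0009
grip_force: 0.0
```

```bash
cat >> h.py <<'E'
def box(): 
    s=r.read_state(); Q=R.from_quat(s['eef_rot']).as_matrix(); a=np.radians(14.35); ux=np.array([np.cos(a),np.sin(a)]); uy=np.array([-ux[1],ux[0]])
    d=s['ee_pos'][:2]-np.array([.4954,.0804]); print('t',s['time'],'box xy mm',(d@ux*1e3).round(1),(d@uy*1e3).round(1),'z',(s['ee_pos'][2]*1e3).round(1),'yaw x',np.degrees(np.arctan2(Q[1,0],Q[0,0])).round(2),'tilt',Q[:2,2].round(4),'w',s['width'],'F',np.round(s['ft_force'],1),'q',np.round(s['joint_positions'],2),'grip',s['grip_force'])
E
python3 -c "
from h import *
box()"
```

```text
t 1.4833 box xy mm -39.2 -0.6 z 193.5 yaw x 14.36 tilt [ 0.0001 -0.0001] w 0.00094715909623094 F [ 0.2 -0.1  0.7] q [-0.2  -0.02 -0.05  1.87 -0.    1.3  -1.57] grip 0.0
```

>>> apply_moves(
  steps=[
    [0,0,0,0,0,20,-1],
    [0,0,0,0,0,40,-1],
    [0,0,0,0,0,60,-1],
    [0,0,0,0,0,80,-1],
    [0,0,0,0,0,86,-1],
    [0,0,0,5,0,86,-1],
    [0,0,0,10,0,86,-1],
    [0,0,0,14,0,86,-1],
    [0,0,0,18,0,86,-1],
    [0,0,0,22,0,86,-1],
    [0,0,0,26,0,86,-1],
    [0,0,0,30,0,86,-1],
    [0,0,0,34,0,86,-1],
    [0,0,0,38,0,86,-1],
    [0,0,0,42,0,86,-1],
    [0,0,0,46,0,86,-1],
    [0,0,0,50,0,86,-1],
  ],
)

```text
time: 2.9
ee_pos: [0.5058, 0.083, 0.1075]
eef_rot: [0.992, 0.125, -0.0, -0.0]
ft_force: [-1.3, -0.2, -0.3]
width: 0.0005
grip_force: 0.0
```

```bash
python3 -c "
from h import *
box()"
```

```text
t 2.9 box xy mm 10.8 -0.0 z 107.5 yaw x 14.37 tilt [-0.  0.] w 0.0004891181609756139 F [-1.3 -0.2 -0.3] q [-0.21  0.16 -0.05  1.86  0.01  1.12 -1.58] grip 0.0
```

>>> apply_moves(
  steps=[
    [0,0,0,4,0,0,-1],
    [0,0,0,8,0,0,-1],
    [0,0,0,12,0,0,-1],
    [0,0,0,16,0,0,-1],
    [0,0,0,20,0,0,-1],
    [0,0,0,24,0,0,-1],
    [0,0,0,28,0,0,-1],
    [0,0,0,31,0,0,-1],
    [0,0,0,33,0,0,-1],
    [0,0,0,35,0,0,-1],
    [0,0,0,36,0,0,-1],
    [0,0,0,36,0,0,-1],
  ],
)

```text
time: 3.9
ee_pos: [0.5404, 0.0919, 0.1075]
eef_rot: [0.992, 0.125, 0.0, -0.0]
ft_force: [-0.0, -0.4, -0.4]
width: 0.0007
grip_force: 0.0
```

```bash
python3 -c "
from h import *
box()
for n in ['side','scene']:
    c=cam(n); P=pts(c); m=(abs(P[...,2]-.097)<.004)&(P[...,0]>.45)&(P[...,0]<.62)&(P[...,1]>-.03)&(P[...,1]<.19)
    a=np.radians(14.35); q=(P[m][:,:2]-[.4954,.0804])@np.array([[np.cos(a),-np.sin(a)],[np.sin(a),np.cos(a)]])*1e3
    for lo,hi in [(-95,-50),(-50,0),(0,50),(50,95)]:
        k=q[(q[:,1]>lo)&(q[:,1]<hi),0]; print(n,lo,len(k),np.percentile(k,[5,50,95]).round(1) if len(k) else '')
"
```

```text
t 3.9 box xy mm 46.5 -0.0 z 107.5 yaw x 14.37 tilt [0.0001 0.    ] w 0.0006857933645670279 F [-0.  -0.4 -0.4] q [-0.21  0.23 -0.05  1.77  0.01  1.14 -1.58] grip 0.0
side -95 100 [-4.3  1.8  8.1]
side -50 63 [-4.8 -2.1  8.5]
side 0 109 [-4.3  1.5  8.4]
side 50 132 [-4.3  1.8  8. ]
scene -95 87 [-7.3 -1.6  4.8]
scene -50 85 [-8.1 -3.7  4.1]
scene 0 64 [-8.4 -4.8  4. ]
scene 50 67 [-8.3 -1.7  5. ]
```

The fingers travelled to box x = 46 mm, but depth still shows the bar near 2 mm. I need to look before going on.

```bash
python3 -c "
from h import *
I=[]
for n in ['scene','side']:
    c=cam(n)['pixels'][:,:,::-1]; x,y=(225,110) if n=='scene' else (185,130)
    I.append(cv2.resize(c[y:y+150,x:x+130],(390,450),interpolation=cv2.INTER_CUBIC))
cv2.imwrite('pics/c2.png',np.hstack(I))
box()"
```

```text
t 4.1 box xy mm 46.3 -0.0 z 107.6 yaw x 14.37 tilt [0. 0.] w 0.0007095515643286098 F [-0.1 -0.5  0.2] q [-0.21  0.23 -0.05  1.78  0.01  1.14 -1.58] grip 0.0
```

View pics/c2.png

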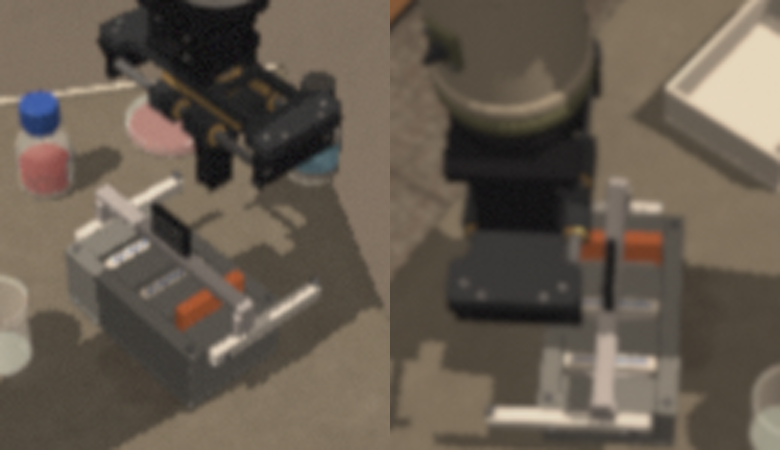

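```bash
python3 -c "
from h import *
s=r.read_state(); p=np.array(s['ee_pos']); print(p)
for n in ['scene','side','wrist']:
    c=cam(n); q=c['R'].T@(p-c['p']); u,v=c['cx']+c['f']*q[0]/q[2],c['cy']+c['f']*q[1]/q[2]; P=pts(c); print(n,'proj',u,v)
    V=c['pixels'].max(-1)
    m=(V<60)&(np.linalg.norm(P[...,:2]-p[:2],axis=-1)<.12)&(P[...,2]>.09)
    for h in np.arange(.1,.26,.01):
        k=m&(abs(P[...,2]-h)<.005); 
        if k.sum()>3: print(' z',h.round(2),k.sum(),P[k].mean(0).round(3),P[k].min(0)[:2].round(3),P[k].max(0)[:2].round(3))
    if n=='wrist': save(c,'w3.png')
"
```

```text
[0.54022695 0.09182183 0.10758605]
scene proj 296.61013921465894 179.09225330479953
 z 0.1 10 [0.493 0.075 0.104] [0.487 0.06 ] [0.499 0.095]
 z 0.11 40 [0.493 0.075 0.11 ] [0.487 0.058] [0.501 0.095]
 z 0.12 45 [0.493 0.076 0.121] [0.486 0.058] [0.502 0.099]
 z 0.13 32 [0.494 0.076 0.127] [0.488 0.057] [0.499 0.098]
 z 0.14 12 [0.535 0.086 0.144] [0.526 0.079] [0.548 0.095]
 z 0.15 32 [0.534 0.086 0.149] [0.526 0.08 ] [0.548 0.096]
 z 0.16 36 [0.534 0.086 0.159] [0.526 0.078] [0.547 0.098]
 z 0.17 34 [0.533 0.085 0.17 ] [0.525 0.077] [0.548 0.1  ]
 z 0.18 20 [0.533 0.08  0.179] [0.526 0.076] [0.549 0.093]
 z 0.21 97 [0.541 0.041 0.212] [ 0.482 -0.001] [0.593 0.168]
 z 0.22 191 [0.529 0.059 0.22 ] [ 0.483 -0.002] [0.593 0.167]
 z 0.23 257 [0.526 0.065 0.23 ] [ 0.48  -0.007] [0.591 0.165]
 z 0.24 236 [0.534 0.056 0.241] [ 0.479 -0.009] [0.592 0.175]
 z 0.25 699 [0.537 0.061 0.249] [ 0.481 -0.008] [0.594 0.184]
side proj 236.0166415259274 221.7388141713098
 z 0.11 5 [0.491 0.1   0.112] [0.49  0.099] [0.494 0.102]
 z 0.12 13 [0.492 0.094 0.122] [0.49  0.072] [0.497 0.102]
 z 0.13 47 [0.
[... 414 characters left out ...]
 0.141] [0.549 0.086] [0.554 0.104]
 z 0.15 185 [0.551 0.095 0.15 ] [0.548 0.087] [0.554 0.103]
 z 0.16 209 [0.55  0.095 0.16 ] [0.547 0.088] [0.554 0.102]
 z 0.17 58 [0.55  0.094 0.167] [0.548 0.089] [0.554 0.1  ]
 z 0.18 253 [0.539 0.092 0.184] [0.532 0.086] [0.546 0.098]
 z 0.19 350 [0.54  0.092 0.186] [0.533 0.086] [0.551 0.098]
 z 0.2 52 [0.546 0.095 0.199] [0.54  0.088] [0.552 0.099]
 z 0.21 3454 [0.558 0.099 0.211] [0.523 0.006] [0.598 0.185]
 z 0.22 6953 [0.562 0.085 0.22 ] [0.525 0.008] [0.598 0.183]
 z 0.23 10646 [0.569 0.103 0.229] [0.536 0.011] [0.588 0.174]
 z 0.24 11170 [0.565 0.094 0.242] [0.549 0.028] [0.584 0.162]
 z 0.25 22572 [0.564 0.098 0.249] [0.543 0.031] [0.581 0.157]
```

View pics/w3.png

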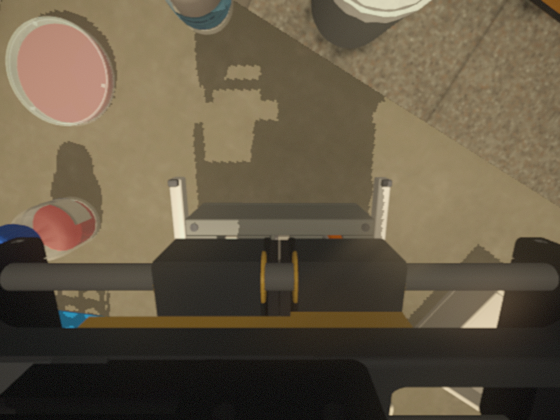

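The depth images show the finger tips at z ≈ 0.138 and the body at ≈ 0.208, both about 30 mm above what the reported TCP implies (0.1075 and 0.1775). The fingers passed over the tab and nothing moved. I'll check the same offset in the start images.

```bash
python3 -c "
from h import *
for n in ['scene','side']:
    d=np.load(n+'0.npz'); P=d['P']; V=d['I'].max(-1)
    m=(V<60)&(np.linalg.norm(P[...,:2]-[.625,0],axis=-1)<.12)&(P[...,2]>.14)
    for h in np.arange(.15,.33,.01):
        k=m&(abs(P[...,2]-h)<.005)
        if k.sum()>3: print(n,' z',h.round(2),k.sum(),P[k].mean(0).round(3),P[k].min(0)[:2].round(3),P[k].max(0)[:2].round(3))
"
```

```text
scene  z 0.23 60 [ 0.616 -0.004  0.23 ] [ 0.569 -0.013] [0.673 0.007]
scene  z 0.24 55 [ 0.626 -0.004  0.24 ] [ 0.57  -0.013] [0.673 0.008]
scene  z 0.25 59 [ 0.623 -0.005  0.25 ] [ 0.567 -0.013] [0.673 0.006]
scene  z 0.26 54 [ 0.627 -0.007  0.26 ] [ 0.565 -0.012] [0.676 0.007]
scene  z 0.27 54 [ 0.647 -0.006  0.269] [ 0.564 -0.013] [0.677 0.008]
scene  z 0.28 21 [ 0.674 -0.007  0.28 ] [ 0.669 -0.012] [0.683 0.007]
scene  z 0.29 23 [ 0.648 -0.001  0.291] [ 0.537 -0.037] [0.672 0.011]
scene  z 0.3 189 [ 0.591 -0.02   0.301] [ 0.535 -0.04 ] [0.707 0.031]
scene  z 0.31 274 [ 0.631 -0.025  0.311] [ 0.534 -0.04 ] [0.706 0.028]
scene  z 0.32 233 [ 0.612 -0.02   0.318] [ 0.528 -0.039] [0.714 0.034]
side  z 0.22 11 [0.67  0.003 0.224] [ 0.668 -0.008] [0.674 0.011]
side  z 0.23 51 [0.625 0.004 0.23 ] [ 0.572 -0.01 ] [0.674 0.011]
side  z 0.24 52 [0.626 0.005 0.24 ] [ 0.572 -0.007] [0.675 0.011]
side  z 0.25 48 [0.641 0.006 0.25 ] [ 0.571 -0.006] [0.676 0.011]
side  z 0.26 37 [0.647 0.008 0.26 ] [ 0.569 -0.004] [0.678 0.012]
side  z 0.27 28 [0.673 0.005 0.27 ] [ 0.668 -0.01 ] [0.68  0.011]
side  z 0.28 13 [0.674 0.    0.279] [ 0.673 -0.007] [0.678 0.012]
side  z 0.29 17 [0.642 0.001 0.291] [ 0.539 -0.032] [0.675 0.012]
side  z 0.3 152 [0.616 0.028 0.301] [ 0.538 -0.024] [0.708 0.039]
side  z 0.31 323 [0.64  0.022 0.311] [ 0.533 -0.026] [0.709 0.039]
side  z 0.32 320 [0.636 0.017 0.317] [ 0.53  -0.027] [0.716 0.039]
```

The offset is constant: the real tips sit about 31 mm above the reported TCP in z, and xy agrees. From here I use tip z = reported z + 31 mm. I'll go back and redo the push with the tip at about 0.106.

>>> apply_moves(
  steps=[
    [0,0,0,0,0,-15,-1],
    [0,0,0,-15,0,-15,-1],
    [0,0,0,-35,0,-15,-1],
    [0,0,0,-55,0,-15,-1],
    [0,0,0,-75,0,-15,-1],
    [0,0,0,-86,0,-15,-1],
    [0,0,0,-86,0,-5,-1],
    [0,0,0,-86,0,10,-1],
    [0,0,0,-86,0,22,-1],
    [0,0,0,-86,0,32,-1],
    [0,0,0,-86,0,32,-1],
    [0,0,0,-80,0,32,-1],
    [0,0,0,-74,0,32,-1],
    [0,0,0,-70,0,32,-1],
    [0,0,0,-66,0,32,-1],
    [0,0,0,-62,0,32,-1],
    [0,0,0,-58,0,32,-1],
    [0,0,0,-54,0,32,-1],
    [0,0,0,-50,0,32,-1],
    [0,0,0,-46,0,32,-1],
  ],
)

```text
time: 5.92
ee_pos: [0.4959, 0.0805, 0.0755]
eef_rot: [0.992, 0.125, -0.0, 0.0]
ft_force: [-3.5, -0.3, 1.3]
width: 0.0005
grip_force: 1.4
```

```bash
cat >> h.py <<'E'
def bar():
    c=cam('side'); P=pts(c); m=(abs(P[...,2]-.097)<.003)&(P[...,0]>.45)&(P[...,0]<.62)&(P[...,1]>-.03)&(P[...,1]<.19)&(c['pixels'].max(-1)>70)
    a=np.radians(14.35); q=(P[m][:,:2]-[.4954,.0804])@np.array([[np.cos(a),-np.sin(a)],[np.sin(a),np.cos(a)]])*1e3
    k=q[q[:,1]>30,0]; print('bar x',len(k),np.percentile(k,[5,50,95]).round(1))
E
python3 -c "
from h import *
box();bar()"
```

```text
t 5.9167 box xy mm 0.5 -0.1 z 75.5 yaw x 14.37 tilt [-0.0004 -0.0001] w 0.00046233638742109557 F [-3.5 -0.3  1.3] q [-0.21  0.17 -0.05  1.92  0.01  1.05 -1.58] grip 1.3954589841887355
bar x 128 [10.1 16.3 22.2]
```

Contact now: the bar has moved to 16 mm with 3.5 N. I continue to the stop.

>>> apply_moves(
  steps=[
    [0,0,0,4,0,0,-1],
    [0,0,0,8,0,0,-1],
    [0,0,0,12,0,0,-1],
    [0,0,0,16,0,0,-1],
    [0,0,0,20,0,0,-1],
    [0,0,0,24,0,0,-1],
    [0,0,0,28,0,0,-1],
    [0,0,0,32,0,0,-1],
    [0,0,0,36,0,0,-1],
    [0,0,0,40,0,0,-1],
    [0,0,0,43,0,0,-1],
    [0,0,0,45,0,0,-1],
    [0,0,0,47,0,0,-1],
    [0,0,0,48,0,0,-1],
    [0,0,0,49,0,0,-1],
    [0,0,0,49,0,0,-1],
  ],
)

```text
time: 7.3
ee_pos: [0.5434, 0.0926, 0.0756]
eef_rot: [0.992, 0.125, 0.0, -0.0]
ft_force: [-0.7, -1.9, -0.2]
width: 0.0005
grip_force: 0.9
```

```bash
python3 -c "
from h import *
box();bar()"
```

```text
t 7.3 box xy mm 49.5 -0.1 z 75.6 yaw x 14.37 tilt [0.0003 0.    ] w 0.0005067527775123508 F [-0.7 -1.9 -0.2] q [-0.21  0.27 -0.04  1.8   0.01  1.07 -1.58] grip 0.8915343065746129
bar x 122 [58.8 64.9 71.2]
```

>>> apply_moves(
  steps=[
    [0,0,0,1,0,0,-1],
    [0,0,0,2,0,0,-1],
    [0,0,0,2,0,0,-1],
  ],
)

```text
time: 7.6
ee_pos: [0.5436, 0.0927, 0.0756]
eef_rot: [0.992, 0.125, -0.002, 0.0]
ft_force: [-11.2, -2.9, 6.4]
width: 0.0004
grip_force: 5.7
```

```bash
python3 -c "
from h import *
box();bar()"
```

```text
t 7.6 box xy mm 49.7 0.0 z 75.6 yaw x 14.36 tilt [-0.0033 -0.0008] w 0.00039909459387436056 F [-11.2  -2.9   6.4] q [-0.21  0.27 -0.04  1.79  0.01  1.08 -1.58] grip 5.6929149851202965
bar x 127 [59.1 65.1 71.4]
```

The bar is at the far stop: 65 mm, and the force rises to 11 N there. I back off, rise, and go above the spacer with the fingers partly open.

>>> apply_moves(
  steps=[
    [0,0,0,-5,0,0,-1],
    [0,0,0,-15,0,0,-1],
    [0,0,0,-20,0,-15,-1],
    [0,0,0,-25,0,-30,-1],
    [0,0,0,-32,12,-40,0.1],
    [0,0,0,-40,24,-40,0.1],
    [0,0,0,-48,36,-40,0.1],
    [0,0,0,-51.5,48.5,-40,0.1],
    [0,0,0,-51.5,48.5,-40,0.1],
    [0,0,0,-51.5,48.5,-40,0.1],
    [0,0,0,-51.5,48.5,-40,0.1],
  ],
)

```text
time: 8.57
ee_pos: [0.5077, 0.0344, 0.1158]
eef_rot: [0.992, 0.125, 0.001, -0.0]
ft_force: [-0.6, 0.2, -0.1]
width: 0.0391
grip_force: 0.0
```

```bash
python3 -c "
from h import *
box();bar()
a=np.radians(14.35)
for n in ['side','scene']:
    c=cam(n); P=pts(c); hsv=cv2.cvtColor(c['pixels'],cv2.COLOR_RGB2HSV)
    m=(hsv[...,1]>110)&(hsv[...,0]<16)&(abs(P[...,0]-.51)<.07)&(abs(P[...,1]-.035)<.05)&(P[...,2]>.06)&(P[...,2]<.1)
    q=P[m]; b=(q[:,:2]-[.4954,.0804])@np.array([[np.cos(a),-np.sin(a)],[np.sin(a),np.cos(a)]])*1e3
    t=abs(q[:,2]-.083)<.003
    print(n,m.sum(),'all',np.percentile(b,[2,50,98],axis=0).round(1).tolist(),'top',t.sum(),np.percentile(b[t],[5,50,95],axis=0).round(1).tolist())
    if n=='scene': x,y=225,110
    else: x,y=185,130
    I=cv2.resize(c['pixels'][y:y+150,x:x+130,::-1],(390,450)); cv2.imwrite('pics/g'+n+'.png',I)
cv2.imwrite('pics/g.png',np.hstack([cv2.imread('pics/gscene.png'),cv2.imread('pics/gside.png')]))
"
```

```text
t 8.5667 box xy mm 0.6 -47.6 z 115.8 yaw x 14.41 tilt [0.0011 0.0006] w 0.03911448685241818 F [-0.6  0.2 -0.1] q [-0.15  0.14 -0.01  1.87  0.    1.14 -1.48] grip 0.0
bar x 182 [59.  65.  71.4]Traceback (most recent call last):
  File "<string>", line 10, in <module>
    print(n,m.sum(),'all',np.percentile(b,[2,50,98],axis=0).round(1).tolist(),'top',t.sum(),np.percentile(b[t],[5,50,95],axis=0).round(1).tolist())
                                                                                            ~~~~~~~~~~~~~^^^^^^^^^^^^^^^^^^^^^^^
    return _quantile_unchecked(
        a, q, axis, out, overwrite_input, method, keepdims, weights)
    return _ureduce(a,
                    func=_quantile_ureduce_func,
    ...<5 lines>...
                    overwrite_input=overwrite_input,
                    method=method)
    r = func(a, **kwargs)
    result = _quantile(arr,
                       quantiles=q,
    ...<2 lines>...
                       out=out,
                       weights=wgt)
    slices_having_nans = np.isnan(arr[-1, ...])
                                  ~~~^^^^^^^^^
IndexError: index -1 is out of bounds for axis 0 with size 0
```

```bash
python3 -c "
from h import *
a=np.radians(14.35); B=np.array([[np.cos(a),-np.sin(a)],[np.sin(a),np.cos(a)]])
c=cam('scene'); L=[('now',pts(c),c['pixels'])]+[(n,)+tuple(np.load(n+'0.npz')[k] for k in 'PI') for n in ['scene','side','wrist']]
cv2.imwrite('pics/g.png',cv2.resize(c['pixels'][100:260,200:370,::-1],(680,640)[:2] and (637,600)))
for n,P,I in L:
    hsv=cv2.cvtColor(I,cv2.COLOR_RGB2HSV)
    m=(hsv[...,1]>110)&(hsv[...,0]<16)&(abs(P[...,0]-.51)<.07)&(abs(P[...,1]-.035)<.05)&(P[...,2]>.06)&(P[...,2]<.1)
    q=P[m]; b=(q[:,:2]-[.4954,.0804])@B*1e3; t=abs(q[:,2]-.083)<.003
    print(n,m.sum(),t.sum(),q[:,2].max().round(3),np.percentile(b,[2,50,98],axis=0).round(1).tolist(),np.percentile(b[t],[5,50,95],axis=0).round(1).tolist() if t.any() else '')
"
```

```text
now 212 91 0.086 [[-33.9, -54.3], [-3.8, -52.0], [32.2, -30.3]] [[-32.0, -53.9], [-4.8, -49.7], [25.8, -44.6]]
scene 152 64 0.091 [[-34.4, -55.5], [-13.7, -51.6], [36.9, -30.2]] [[-31.1, -54.6], [-12.7, -49.6], [26.7, -44.4]]
side 206 97 0.097 [[-30.3, -55.8], [-8.2, -45.7], [30.9, -43.2]] [[-28.4, -54.1], [-8.3, -48.8], [28.6, -44.2]]
wrist 531 432 0.097 [[-31.5, -54.8], [11.6, -49.0], [32.2, -44.0]] [[-29.0, -53.4], [9.3, -48.9], [29.9, -44.5]]
```

View pics/g.png

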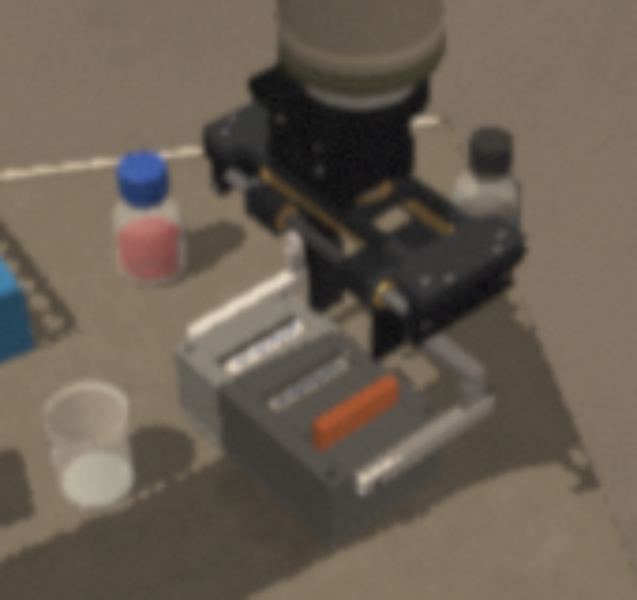

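The picture shows the bar clear and the spacer's full top edge bare at about (355,412), with the open fingers above it. The measured centre is at box y ≈ -49. I lower to tip z ≈ 69.

>>> apply_moves(
  steps=[
    [0,0,0,0,1.2,12,0.1],
    [0,0,0,0,1.2,24,0.1],
    [0,0,0,0,1.2,36,0.1],
    [0,0,0,0,1.2,48,0.1],
    [0,0,0,0,1.2,58,0.1],
    [0,0,0,0,1.2,66,0.1],
    [0,0,0,0,1.2,72,0.1],
    [0,0,0,0,1.2,76,0.1],
    [0,0,0,0,1.2,78,0.1],
    [0,0,0,0,1.2,78,0.1],
  ],
)

```text
time: 9.55
ee_pos: [0.5076, 0.0322, 0.0374]
eef_rot: [0.992, 0.125, -0.0, -0.0]
ft_force: [-1.0, 0.6, 0.2]
width: 0.0478
grip_force: 0.0
```

```bash
python3 -c "
from h import *
box()
c=cam('scene'); P=pts(c); V=c['pixels'].max(-1)
m=(V<45)&(P[...,2]>.06)&(P[...,2]<.12)&(np.linalg.norm(P[...,:2]-[.5077,.033],axis=-1)<.045)
print(m.sum(),np.sort(P[m][:,2])[:12].round(4))
"
```

```text
t 9.55 box xy mm -0.1 -49.7 z 37.4 yaw x 14.37 tilt [-0.0002 -0.    ] w 0.04777579536308075 F [-1.   0.6  0.2] q [-0.14  0.23 -0.01  1.94  0.    0.97 -1.48] grip 0.0
145 [0.0684 0.0721 0.0722 0.0726 0.0729 0.0733 0.0734 0.0734 0.0734 0.0735
 0.0736 0.0745]
```

>>> apply_moves(
  steps=[
    [0,0,0,0,-0.7,2,0.1],
    [0,0,0,0,-0.7,2,-1],
    [0,0,0,0,-0.7,2,-1],
    [0,0,0,0,-0.7,2,-1],
    [0,0,0,0,-0.7,2,-1],
    [0,0,0,0,-0.7,2,-1],
    [0,0,0,0,-0.7,2,-1],
    [0,0,0,0,-0.7,2,-1],
  ],
  force=40,
)

```text
time: 10.27
ee_pos: [0.5083, 0.0331, 0.0364]
eef_rot: [0.992, 0.125, 0.001, -0.0]
ft_force: [-1.2, -1.2, 6.2]
width: 0.0095
grip_force: 40.8
```

>>> apply_moves(
  steps=[
    [0,0,0,0,0,-2,-1],
    [0,0,0,0,0,-5,-1],
    [0,0,0,0,0,-8,-1],
    [0,0,0,0,0,-11,-1],
    [0,0,0,0,0,-14,-1],
    [0,0,0,0,0,-17,-1],
    [0,0,0,0,0,-20,-1],
    [0,0,0,0,0,-20,-1],
  ],
)

```text
time: 10.93
ee_pos: [0.5076, 0.0329, 0.0563]
eef_rot: [0.992, 0.125, 0.0, -0.0]
ft_force: [-1.9, -0.6, 2.5]
width: 0.0097
grip_force: 40.0
```

```bash
cat >> h.py <<'E'
def orange():
    a=np.radians(14.35); B=np.array([[np.cos(a),-np.sin(a)],[np.sin(a),np.cos(a)]])
    for n in ['scene','side']:
        c=cam(n); P=pts(c); hsv=cv2.cvtColor(c['pixels'],cv2.COLOR_RGB2HSV); e=r.read_state()['ee_pos']
        m=(hsv[...,1]>110)&(hsv[...,0]<16)&(np.linalg.norm(P[...,:2]-e[:2],axis=-1)<.06)&(P[...,2]>.004)&(P[...,2]<.25)&(hsv[...,2]>60)
        if m.sum()<5: print(n,'none'); continue
        q=P[m]; print(n,m.sum(),'z',np.percentile(q[:,2],[1,50,99]).round(4),'xy',np.percentile(q[:,:2],[2,50,98],axis=0).round(4).tolist())
E
python3 -c "
from h import *
box();orange()"
```

```text
t 10.9333 box xy mm 0.0 -49.0 z 56.3 yaw x 14.37 tilt [0.0003 0.0001] w 0.009664148912296526 F [-1.9 -0.6  2.5] q [-0.15  0.21 -0.01  1.93  0.    1.01 -1.48] grip 40.0002658367157
scene 229 z [0.0638 0.0867 0.1233] xy [[0.4728, 0.0185], [0.4913, 0.0251], [0.5316, 0.0403]]
side none
```

>>> apply_moves(
  steps=[
    [0,0,0,0,0,-4,-1],
    [0,0,0,0,0,-8,-1],
    [0,0,0,0,0,-12,-1],
    [0,0,0,0,0,-16,-1],
    [0,0,0,0,0,-20,-1],
    [0,0,0,0,0,-24,-1],
    [0,0,0,0,0,-28,-1],
    [0,0,0,0,0,-32,-1],
    [0,0,0,0,0,-36,-1],
    [0,0,0,0,0,-40,-1],
    [0,0,0,0,0,-45,-1],
    [0,0,0,0,0,-52,-1],
    [0,0,0,0,0,-60,-1],
    [0,0,0,0,0,-68,-1],
    [0,0,0,0,0,-75,-1],
    [0,0,0,0,0,-75,-1],
    [0,0,0,0,0,-75,-1],
  ],
)

```text
time: 12.45
ee_pos: [0.5078, 0.0329, 0.1311]
eef_rot: [0.992, 0.125, 0.001, -0.0]
ft_force: [0.6, -0.1, -1.6]
width: 0.0094
grip_force: 40.0
```

```bash
python3 -c "
from h import *
box();orange()
I=[cam('scene')['pixels'][100:340,200:400,::-1],cam('side')['pixels'][100:340,150:350,::-1]]
cv2.imwrite('pics/lift.png',cv2.resize(np.hstack(I),(800,480)))"
```

```text
t 12.45 box xy mm 0.2 -49.1 z 131.1 yaw x 14.37 tilt [0.0011 0.0001] w 0.009362449497615404 F [ 0.6 -0.1 -1.6] q [-0.15  0.12 -0.01  1.85  0.    1.17 -1.48] grip 39.998854994773865
scene 528 z [0.104  0.1403 0.1797] xy [[0.4729, 0.0199], [0.4952, 0.026], [0.5345, 0.0367]]
side none
```

View pics/lift.png

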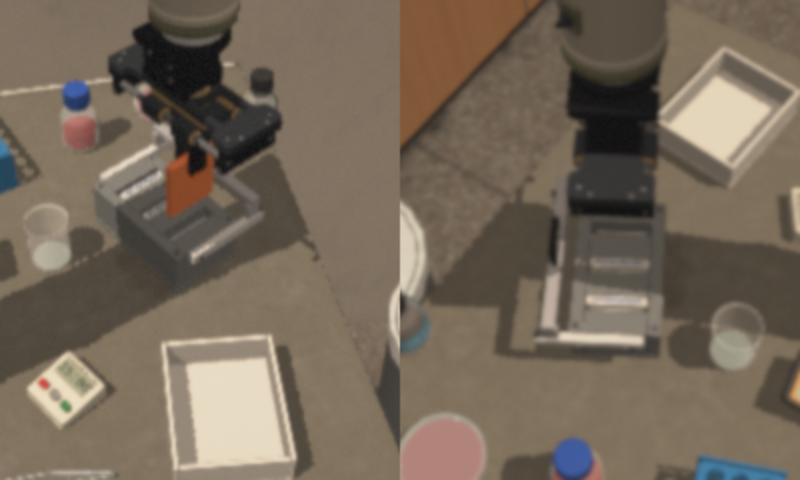

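The plate is clear of the slot with its bottom at 0.103, and both cassettes are in place. The tray is at about (0.4385, -0.183). I carry the plate there at this height.

>>> apply_moves(
  steps=[
    [0,0,0,-3,5,-3,-1],
    [0,0,0,-10,16,-5,-1],
    [0,0,0,-20,32,-5,-1],
    [0,0,0,-30,48,-5,-1],
    [0,0,0,-40,64,-5,-1],
    [0,0,0,-50,80,-5,-1],
    [0,0,0,-60,96,-5,-1],
    [0,0,0,-70,112,-5,-1],
    [0,0,0,-80,128,-5,-1],
    [0,0,0,-90,144,-5,-1],
    [0,0,0,-100,160,-5,-1],
    [0,0,0,-110,176,-5,-1],
    [0,0,0,-117,187,-5,-1],
    [0,0,0,-120.5,192,-5,-1],
    [0,0,0,-120.5,192,-5,-1],
    [0,0,0,-120.5,192,-5,-1],
  ],
)

```text
time: 13.98
ee_pos: [0.4382, -0.183, 0.1357]
eef_rot: [0.992, 0.125, 0.0, -0.0]
ft_force: [0.3, 0.4, 0.2]
width: 0.0096
grip_force: 40.0
```

```bash
python3 -c "
from h import *
box();print(r.read_state()['ee_pos']);orange()"
```

```text
t 13.9833 box xy mm -120.7 -241.0 z 135.7 yaw x 14.33 tilt [0.0003 0.0003] w 0.00964233421818903 F [0.3 0.4 0.2] q [ 0.11  0.04  0.2   1.93 -0.01  1.17 -1.01] grip 39.998899698257446
[ 0.43824136 -0.18299286  0.13565333]
scene 525 z [0.1126 0.1467 0.2395] xy [[0.4039, -0.1986], [0.4222, -0.1903], [0.4639, -0.1799]]
side 289 z [0.1085 0.1269 0.1447] xy [[0.4076, -0.1863], [0.4359, -0.1789], [0.4654, -0.1711]]
```

>>> apply_moves(
  steps=[
    [0,0,0,0,0,10,-1],
    [0,0,0,0,0,22,-1],
    [0,0,0,0,0,34,-1],
    [0,0,0,0,0,46,-1],
    [0,0,0,0,0,58,-1],
    [0,0,0,0,0,68,-1],
    [0,0,0,0,0,77,-1],
    [0,0,0,0,0,84,-1],
    [0,0,0,0,0,90,-1],
    [0,0,0,0,0,94,-1],
    [0,0,0,0,0,97,-1],
    [0,0,0,0,0,99,-1],
    [0,0,0,0,0,100,-1],
    [0,0,0,0,0,101,-1],
    [0,0,0,0,0,101,-1],
  ],
)

```text
time: 15.33
ee_pos: [0.4385, -0.1831, 0.0347]
eef_rot: [0.992, 0.125, 0.0, 0.0]
ft_force: [1.0, 0.8, -0.7]
width: 0.0098
grip_force: 40.0
```

>>> apply_moves(
  steps=[
    [0,0,0,0,0,0.5,-1],
    [0,0,0,0,0,1,-1],
    [0,0,0,0,0,1.5,-1],
    [0,0,0,0,0,1.5,-1],
  ],
)

```text
time: 15.67
ee_pos: [0.4385, -0.1832, 0.0334]
eef_rot: [0.992, 0.125, 0.0, 0.0]
ft_force: [-2.4, 1.2, 3.8]
width: 0.0095
grip_force: 40.0
```

>>> apply_moves(
  steps=[
    [0,0,0,0,0,0.5,-1],
    [0,0,0,0,0,0.5,-1],
  ],
)

```text
time: 15.83
ee_pos: [0.4386, -0.1833, 0.0334]
eef_rot: [0.992, 0.125, 0.0, 0.0]
ft_force: [-3.9, -0.1, 10.7]
width: 0.0096
grip_force: 40.0
```

```bash
python3 -c "
from h import *
box();orange()"
```

```text
t 15.8333 box xy mm -120.3 -241.4 z 33.4 yaw x 14.36 tilt [ 0.0007 -0.0001] w 0.00956833940105034 F [-3.9 -0.1 10.7] q [ 0.12  0.17  0.2   2.04 -0.04  0.94 -0.99] grip 40.01607298851013
scene 378 z [0.0098 0.0451 0.1426] xy [[0.4046, -0.2158], [0.4209, -0.191], [0.4629, -0.1807]]
side 110 z [0.0095 0.0185 0.0287] xy [[0.4093, -0.1872], [0.438, -0.1792], [0.4641, -0.1712]]
```

The plate stands firmly on the tray floor (10.7 N). I ease off and open gently.

>>> apply_moves(
  steps=[
    [0,0,0,0,0,-0.5,-1],
    [0,0,0,0,0,-0.5,-0.72],
    [0,0,0,0,0,-0.5,-0.65],
    [0,0,0,0,0,-0.5,-0.55],
    [0,0,0,0,0,-0.5,-0.45],
    [0,0,0,0,0,-0.5,-0.3],
    [0,0,0,0,0,-0.5,-0.3],
    [0,0,0,0,0,-0.5,-0.3],
    [0,0,0,0,0,-0.5,-0.3],
  ],
  force=5,
)

```text
time: 16.68
ee_pos: [0.4384, -0.183, 0.033]
eef_rot: [0.992, 0.125, 0.0, -0.0]
ft_force: [-1.0, -0.8, -0.4]
width: 0.0299
grip_force: 0.0
```

```bash
python3 -c "
from h import *
box();orange()"
```

```text
t 16.6833 box xy mm -120.5 -241.1 z 33.0 yaw x 14.37 tilt [0. 0.] w 0.02986331184074898 F [-1.  -0.8 -0.4] q [ 0.12  0.17  0.2   2.04 -0.04  0.94 -0.99] grip 0.0
scene 344 z [0.0099 0.0497 0.139 ] xy [[0.4045, -0.2099], [0.4191, -0.1912], [0.4543, -0.1831]]
side 98 z [0.0067 0.0177 0.026 ] xy [[0.4102, -0.1866], [0.437, -0.1791], [0.464, -0.1723]]
```

Released and still standing. I rise straight up.

>>> apply_moves(
  steps=[
    [0,0,0,0,0,-3,-0.3],
    [0,0,0,0,0,-8,-0.3],
    [0,0,0,0,0,-15,-0.3],
    [0,0,0,0,0,-25,-0.3],
    [0,0,0,0,0,-40,-0.3],
    [0,0,0,0,0,-60,-0.3],
    [0,0,0,0,0,-80,-0.3],
    [0,0,0,0,0,-100,-0.3],
    [0,0,0,0,0,-120,-0.3],
    [0,0,0,0,0,-130,-0.3],
    [0,0,0,0,0,-130,-0.3],
    [0,0,0,0,0,-130,-0.3],
  ],
)

```text
time: 17.78
ee_pos: [0.4385, -0.183, 0.1632]
eef_rot: [0.992, 0.125, 0.0, 0.0]
ft_force: [-0.2, -0.6, -0.0]
width: 0.0307
grip_force: 0.0
```

```bash
python3 -c "
from h import *
box();bar()
I=[cam('scene')['pixels'][120:360,190:390,::-1],cam('side')['pixels'][100:340,200:400,::-1]]
cv2.imwrite('pics/end.png',cv2.resize(np.hstack(I),(800,480)))"
```

```text
t 17.7833 box xy mm -120.4 -241.1 z 163.2 yaw x 14.37 tilt [ 0.0009 -0.0001] w 0.030673064912012805 F [-0.2 -0.6 -0. ] q [ 0.1   0.01  0.2   1.9  -0.    1.23 -1.02] grip 0.0
bar x 178 [59.1 65.1 71.4]
```

View pics/end.png

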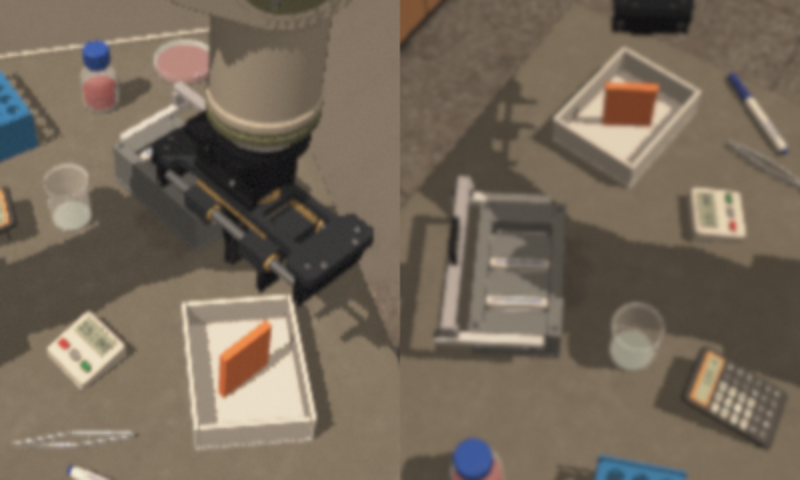

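The spacer stands in the tray at (245,358) left and (630,104) right. The bar is at the far stop, both cassettes are in their slots, and the bottle and beaker are where they were.

```bash
python3 -c "
from bench import r
print(r.close_job())"
```

```text
the job is handed in; nothing more can be done
None
```

The job is handed in: the bar is at its far stop, the spacer was drawn up and stands released in the rinse tray, and the cassettes, bottle and beaker look undisturbed in the final images (first push passed over the tab, since the tips sit about 31 mm above the reported TCP, and was redone).

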